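# Check a shaft key on the dial-gauge fixture

### The arm

A 6-joint arm with a two-finger parallel gripper is mounted at the origin on a cart in front of the work surface, level with it; the furniture and walls round the work are solid. World frame = base frame: x ahead of the robot, y to its left, z up, the work surface at z = 0. Lengths are in m, angles in rad, forces in N, time in s.
With the tool pointing down it reaches from about 0.325 to 0.9 m from the base axis. Payload 3.5 kg.
Tool frame: the origin (TCP) lies between the finger pads; the fingertips stand 19 mm ahead of it and the grasp point (between the pads) is the TCP; z points along the fingers, y is the line along which they close (so a half turn about z gives the same grasp; the last joint's range is limited). The gripper opens to 85 mm and grips with 20 to 120 N. Pads are 22 mm wide; open, the fingers measure 114 mm over their backs; the gripper's body (76 mm by 85 mm) begins 54 mm behind the grasp point. The pads swing forward as they close: fully open they stand 13 mm farther back than shut.
Start: joints at [-1.276, 0.276, -0.026, 1.268, 0, 1.467], TCP at [0.242, -0.576, 0.25] pointing down, gripper open.
Joint ranges: [-3.12, 3.12], [-0.85, 1.88], [-1.08, 1.24], [-1.95, 2.15], [-1.57, 1.53], [-3.14, 3.14]. Speed limits (rad/s): [2.57, 2.57, 3.14, 3.14, 3.14, 3.14].

### API

Orientations are given as a unit quaternion [w, x, y, z].
In Python, from rig import r gives the robot as it stands.
- The arm moves only by the shell command python3 -m crank 'ROWS'. ROWS is JSON, a list of rows, each an object of numbers: "tx", "ty", "tz": the shift along the world's x, y, z in mm; "spin": the turn about the world's z in degrees; "gripper": the closure in counts, from 0 (fully open) to 255 (shut). A call has 1 to 12 rows; each row shifts and turns the commanded pose from where the row before left it; what a row does not reach is not made up. A row lasts 1/10 s, in which the tool goes at most 50 mm and 8.59 degrees, less where a joint would pass 70% of its speed; a pose out of reach is approached as far as the arm can. A call is refused whole if a number of a shift passes 50 or a number of a turn 8.59, either way. A call with a gripper value outside its range is refused whole. The fingers move at their own pace and stop on an object; the grip force is fixed at half the most. Time passes only in rows, so rows that do not move let the fingers close. It gives the time, the measured TCP pose, the force, the opening and the grip force at its end, in the units of the state.
- r.read_state(): the state, without advancing time (a new reading comes with each control period).
- r.grab_frame(name): name is "side" or "top" or "wrist"; returns a dict with "frame" (420x560x3 uint8, red, green, blue), "intrinsics" (3x3 intrinsics, pixels), "k1" (the pictures are not rectified: a ray, as slopes to the right and down, at radius r is drawn at 1 + k1 r^2 times it, then the intrinsics apply), "pose" (4x4, takes a point from camera to world coordinates). Camera axes: x right, y up, looking along -z (the intrinsics and any distortion apply to the point x, -y, -z); pixel columns grow to the right and rows downward; lengths in m; the calibration is good to about 2 mm. A picture is of the moment at which its call begins. There is no depth.
- r.hand_in(): hands the job in; it is judged then, once.
Trained networks look in the newest picture that a camera, given by its name, has taken for a name from the list of things; names that differ only in an ending like _2 or _b are one class to them, and where a whole thing is asked for, a point or a joint stands for the part that bears it (a point fixed in the world has none). Each returns a list of dicts, best first, with "conf" (0 to 1); they miss things now and then, are a little off and sometimes report something else, mostly with a low value. They report only what shows in the picture. A call takes as long as a camera call. They do not tell look-alikes from the thing itself.
- r.spot_in(target, camera): "bbox" ([centre column, centre row, width, height] in pixels, round what is visible of it).
- r.outline_of(target, camera): "region" (420x560 bool, what is visible of it) and "bbox" ([centre column, centre row, width, height] in pixels, round what is visible of it).
The state is a dict: "clock": time; "joint_positions": joint angles; "joint_vel": joint speeds; "effort": joint torques, N m; "tcp_pos": TCP position; "tcp_rot": TCP orientation; "force": force on the tool from outside, world axes, zero at the start; "torque": the same for the moment, N m; "gripper_width": finger opening in m; "finger_force": force on a finger pad.
Only numpy, scipy, OpenCV 4.12 (cv2) and the standard library are available. Lean on these libraries where they do the work, as an engineer would, in place of code of your own. Each camera call takes 0.05 s, during which the arm holds its last target. There are 200 camera calls.

### The job

Check the height of the long shaft key on the dial-gauge fixture: set it on the fixture's bed and push it, round end first, along the close-fitting slideway until it is fully home against the end stop. Then press the gauge slide down onto its stop, so that the sprung foot sits on the key, and leave it there. Leave the short key, the caliper, the micrometer and the jar where they are.

Things in the scene. Friction and masses are not known exactly. Their poses are not given: they have to be found in the camera images.
- long_key: the longer of two bright steel shaft keys lying loose on the bench: a bar 110 mm long (its x), 28 mm wide (its y), 16 mm high, about 0.38 kg; origin at the centre of its underside. The +x end is round in plan (half circle, radius 14 mm), the -x end is cut square.
- round_end (a point): the outermost point of the long key's round end, on its underside: 55 mm from the key's origin along its +x
- short_key: the shorter steel shaft key, same shape, 70 mm long, 28 mm wide, 16 mm high; origin at the centre of its underside; a bystander
- fixture: dial-gauge fixture fixed to the bench, 275 x 104 mm; its x runs away from the robot, from -125 to +150 mm; origin on the bench. A flat bed 14 mm thick carries everything. From x = -125 to 0 it is an open apron with a bright track 30 mm wide; then come lead-in, slideway and end stop; over the slideway from x = 54 mm on stand the dial gauge and its slide, last an upright 162 mm high.
- nest_mouth (a point): middle of the lead-in's mouth, on the bed (14 mm above the bench), fixture x = 3 mm; axes as the fixture's. The lead-in is about 48 mm wide here and narrows to 30 mm at x = 22 mm, where the slideway begins: two rails 30 mm apart, with keeper strips on top (18 mm clear under them, 20 mm slit between), 24 mm high in all, so that the key enters only from the apron, along x.
- nest_stop (a point): middle of the end stop's face, on the bed, at the far end of the slideway, fixture x = 105 mm; axes as the fixture's. The key's round end touches it when home; its square end then still stands 8 mm out of the lead-in, at fixture x = -5 mm, and its origin is at x = 50 mm.
- gauge_slide (a joint): height of the vertical gauge slide above its dead stop in m: 0 = down on the stop, 0.028 = top of its travel. It stays where it is left; pushing it down slowly takes about 2 to 6 N, and more than that only when it is on its stop. The foot below it has a soft spring (under 4 N).
- knob_top (a point): top centre of the black round press knob (36 mm across, flat top 24 mm across) on the gauge slide, at fixture x = 98 mm; 178 mm above the bench when the slide is on its stop, higher by the slide's reading; press it straight down
- gauge_foot (a joint): how far the gauge's sprung foot is pushed in, in m: 0 = hanging free, 0.010 = all the way; with the slide down on its stop and the 16 mm key under the foot it reads 0.004
- foot_tip (a point): centre of the underside of the gauge's round foot (14 mm across), at fixture x = 66 mm; hanging free it is 26 mm above the bench with the slide on its stop, higher by the slide's reading
- caliper: steel vernier caliper, 208 mm long, lying on the bench; a bystander
- micrometer: outside micrometer, 132 mm long, lying on the bench; a bystander
- dye_jar: small amber jar with a white cap, 51 mm across, 65 mm high; a bystander
Mind the look-alikes: they are no part of the job. What is shaped like the long_key but blue or orange is not meant.

How it is judged:
By the outcome, as a careful person would: the job done as asked, in the order asked, and still so for the second after the job is handed in, with the robot touching nothing.
It also fails if it takes over 58 s, if anything falls off the work surface, if the arm or the gripper's body presses on something with over 40 N, if the wrist force passes 120 N, or if a joint passes its speed limit or range.

## Working session

There is one attempt and no reset: what is moved stays moved. The work goes in short steps, Python scripts to look and compute and a shell command to move; the robot and the scene stay as the last step left them, time stands still between calls to the robot, and variables do not carry over. Pictures are saved under pics/ and viewed, at most 13 in all, crops included, and the job is handed in when it is done.

```bash
mkdir -p pics
cat > h.py <<'E'
import numpy as np, cv2
from rig import r
def ray(f,px):
    K=np.array(f["intrinsics"]);k=f["k1"];P=np.array(f["pose"])
    d=cv2.undistortPoints(np.array([[px]],float),K,np.array([k,0,0,0.]))[0,0]
    return P[:3,3],P[:3,:3]@np.array([d[0],-d[1],-1])
def at_z(f,px,z):
    o,d=ray(f,px);return (o+d*(z-o[2])/d[2])
def proj(f,p):
    K=np.array(f["intrinsics"]);P=np.array(f["pose"])
    c=P[:3,:3].T@(np.array(p)-P[:3,3]);s=np.array([c[0],-c[1]])/-c[2]
    s=s*(1+f["k1"]*(s@s));return K[:2,:2]@s+K[:2,2]
def save(f,n): cv2.imwrite("pics/"+n,f["frame"][:,:,::-1])
E
python3 - <<'E'
from h import *
fs={}
for c in ("top","side"):
    f=r.grab_frame(c);fs[c]=f;save(f,c+"0.png")
    for t in ("long_key","short_key","fixture","knob_top","foot_tip","caliper","micrometer","dye_jar"):
        print(c,t,[(np.round(d["bbox"]).astype(int).tolist(),round(d["conf"],2)) for d in r.spot_in(t,c)])
    print(np.round(f["pose"],3).tolist())
print(r.read_state()["clock"])
E
```

```text
top long_key [([359, 255, 16, 31], 0.79), ([316, 205, 29, 31], 0.72), ([320, 254, 36, 18], 0.56)]
top short_key []
top fixture [([254, 216, 42, 100], 0.95)]
top knob_top [([252, 187, 22, 34], 0.66), ([379, 178, 43, 14], 0.66)]
top foot_tip []
top caliper [([158, 257, 39, 65], 0.97)]
top micrometer [([380, 180, 45, 13], 0.58)]
top dye_jar [([309, 163, 18, 27], 0.74)]
[[-0.048, 0.978, -0.205, 0.309], [-0.999, -0.048, 0.006, -0.044], [-0.004, 0.205, 0.979, 1.463], [0.0, 0.0, 0.0, 1.0]]
side long_key [([243, 275, 30, 30], 0.91), ([236, 304, 46, 16], 0.69), ([301, 276, 38, 23], 0.55)]
side short_key [([293, 305, 30, 13], 0.91), ([262, 202, 55, 17], 0.62)]
side fixture [([286, 216, 96, 70], 0.93)]
side knob_top [([311, 204, 26, 52], 0.93), ([237, 302, 48, 17], 0.15)]
side foot_tip [([236, 304, 48, 13], 0.73), ([310, 202, 31, 46], 0.58)]
side caliper [([264, 201, 52, 18], 0.48)]
side micrometer [([332, 328, 20, 42], 0.76)]
side dye_jar [([350, 263, 15, 30], 0.85), ([286, 216, 99, 73], 0.37)]
[[0.999, 0.008, 0.038, 0.646], [0.031, 0.437, -0.899, -1.332], [-0.024, 0.899, 0.437, 0.774], [0.0, 0.0, 0.0, 1.0]]
0.9
```

View pics/top0.png

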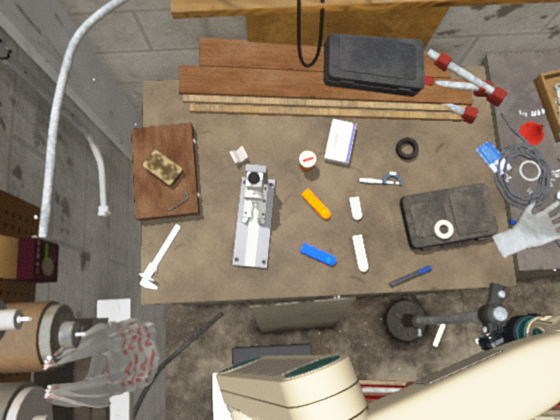

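View pics/side0.png

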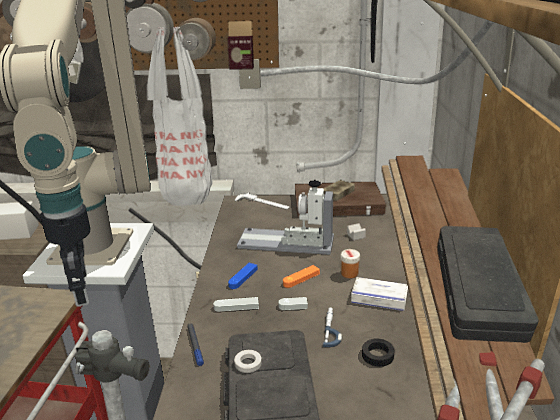

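Top view: the long-key candidates are white-steel bars at (360,253), long, and (355,208), short, plus a blue bar at (318,254) and an orange one at (316,205). I choose (360,253), which is the longer steel bar. The fixture is at (254,216) with its knob at (254,178). The side view agrees: long key (236,304), short key (293,303).

Run:
```python
from h import *
f=r.grab_frame("top")
for t,c0,z in (("long_key",(360,253),.016),("fixture",(254,216),.014)):
    for d in r.outline_of(t,"top"):
        if np.hypot(d["bbox"][0]-c0[0],d["bbox"][1]-c0[1])<12:
            ys,xs=np.nonzero(d["region"])
            P=np.array([at_z(f,(x,y),z)[:2] for x,y in zip(xs,ys)],np.float32)
            R=cv2.minAreaRect(P);print(t,d["conf"],R,cv2.boxPoints(R).round(3).tolist(),P.mean(0))
            break
for n,px in (("fixTL",(246,166)),("fixBL",(233,265)),("fixBR",(268,268))):print(n,at_z(f,px,.014))
a=f["frame"][150:290,225:395]; b=cv2.resize(a[:,:,::-1],None,fx=4,fy=4,interpolation=cv2.INTER_CUBIC);cv2.imwrite("pics/c1.png",b)
```

```text
long_key 0.57 ((0.4755791425704956, -0.2954712510108948), (0.11151953786611557, 0.03433629497885704), 7.27967643737793) [[0.4180000126361847, -0.28600001335144043], [0.421999990940094, -0.3199999928474426], [0.5329999923706055, -0.3050000071525574], [0.5289999842643738, -0.2709999978542328]] [ 0.47568908 -0.2952372 ]
fixture 0.75 ((0.6088621616363525, 0.01824188232421875), (0.10585419833660126, 0.3189895451068878), 81.90963745117188) [[0.4440000057220459, -0.012000000104308128], [0.7590000033378601, -0.05700000002980232], [0.7739999890327454, 0.04800000041723251], [0.4580000042915344, 0.09300000220537186]] [0.59905994 0.0197796 ]
fixTL [0.76488224 0.03807035 0.014     ]
fixBL [0.45785072 0.08778285 0.014     ]
fixBR [ 0.4438111  -0.01652276  0.014     ]
```

View pics/c1.png

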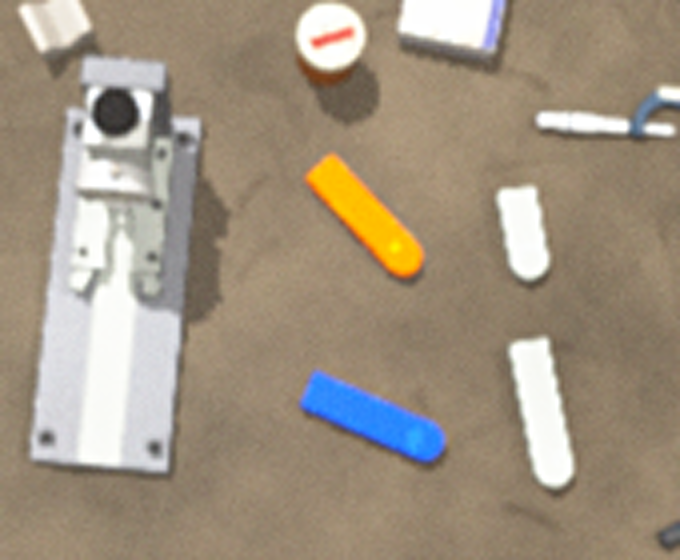

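The crop shows the white bar (crop 540,415) is the longest steel one. Its round end points toward the robot, so it needs about a half turn. The fixture's apron is in the lower left and its mouth is near crop (118,285). Next I compute the approach.

Run:
```python
from h import *
from scipy.spatial.transform import Rotation as R
f=r.grab_frame("top")
g=lambda x,y,z=.014: at_z(f,(225+x/4,150+y/4),z)[:2]
for n,p in (("BL",(30,460)),("BR",(170,470)),("TL",(70,108)),("TR",(200,120)),("track b",(100,464)),("trackmouth",(122,275))):print(n,g(*p).round(4))
for z in (.178,.206):print("knob",z,g(115,110,z).round(4))
print("key sq",g(530,340,.016).round(4),"rnd",g(555,487,.016).round(4))
s=r.read_state();q=s["tcp_rot"];print(R.from_quat([q[1],q[2],q[3],q[0]]).as_matrix().round(3),s["tcp_pos"],s["clock"])
```

```text
BL [0.4579 0.0893]
BR [ 0.4454 -0.0151]
TL [0.7298 0.0502]
TR [ 0.7151 -0.0503]
track b [0.4524 0.037 ]
trackmouth [0.5956 0.015 ]
knob 0.178 [0.6791 0.0086]
knob 0.206 [0.6711 0.0075]
key sq [ 0.53   -0.2915] rnd [ 0.4185 -0.3011]
[[ 0.922  0.387 -0.   ]
 [ 0.387 -0.922  0.   ]
 [ 0.    -0.    -1.   ]] [ 0.24209634 -0.57619569  0.2503056 ] 1.1
```

```bash
python3 -m crank '[{"tx":26,"ty":28,"tz":-5,"spin":-1.6},{"tx":26,"ty":28,"tz":-5,"spin":-1.6},{"tx":26,"ty":28,"tz":-5,"spin":-1.6},{"tx":26,"ty":28,"tz":-5,"spin":-1.6},{"tx":26,"ty":28,"tz":-5,"spin":-1.6},{"tx":26,"ty":28,"tz":-5,"spin":-1.6},{"tx":26,"ty":28,"tz":-5,"spin":-1.6},{"tx":26,"ty":28,"tz":-5,"spin":-1.6},{"tx":26,"ty":28,"tz":-5,"spin":-1.6},{"tx":26,"ty":28,"tz":-5,"spin":-1.6},{"tx":0},{"tx":0}]'
cat > key.py <<'E'
from h import *
def key(cam,z,near):
    f=r.grab_frame(cam)
    for d in r.outline_of("long_key",cam):
        ys,xs=np.nonzero(d["region"])
        P=np.array([at_z(f,(x,y),z)[:2] for x,y in zip(xs,ys)],np.float32)
        if np.hypot(*(P.mean(0)-near))<.03:
            R=cv2.minAreaRect(P);print(d["conf"],np.round(R[0],4),np.round(R[1],4),R[2],cv2.boxPoints(R).round(4).tolist())
    return f
E
python3 - <<'E'
from key import *
f=key("wrist",.016,(.475,-.295)); save(f,"w1.png");s=r.read_state();print(s["tcp_pos"],s["clock"],s["force"])
E
```

```text
[ 0.2421028  -0.57621364  0.25031434] 1.2 [-0.17560089 -0.5045394  -0.70632419]$[0]: bad value
```

View pics/w1.png

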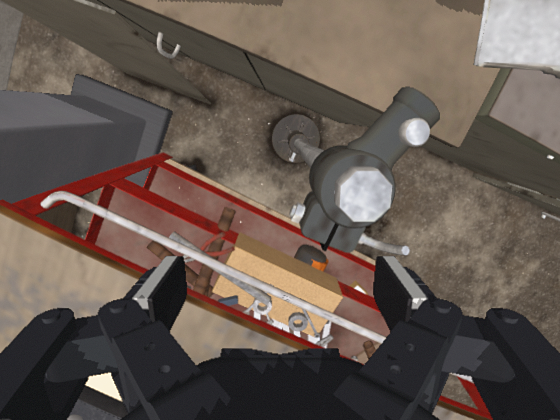

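The arm had not moved: the picture shows only the open fingers and the cart. The rows evidently need every key.

```bash
python3 -m crank '[{"tx":26,"ty":28,"tz":-5,"spin":-1.6,"gripper":0},{"tx":26,"ty":28,"tz":-5,"spin":-1.6,"gripper":0},{"tx":26,"ty":28,"tz":-5,"spin":-1.6,"gripper":0},{"tx":26,"ty":28,"tz":-5,"spin":-1.6,"gripper":0},{"tx":26,"ty":28,"tz":-5,"spin":-1.6,"gripper":0},{"tx":26,"ty":28,"tz":-5,"spin":-1.6,"gripper":0},{"tx":26,"ty":28,"tz":-5,"spin":-1.6,"gripper":0},{"tx":26,"ty":28,"tz":-5,"spin":-1.6,"gripper":0},{"tx":26,"ty":28,"tz":-5,"spin":-1.6,"gripper":0},{"tx":26,"ty":28,"tz":-5,"spin":-1.6,"gripper":0},{"tx":0,"ty":0,"tz":0,"spin":0,"gripper":0}]'
python3 - <<'E'
from key import *
f=key("wrist",.016,(.475,-.295)); save(f,"w2.png");s=r.read_state();print(s["tcp_pos"],s["tcp_rot"],s["clock"],s["force"])
E
```

```text
clock: 2.3
tcp_pos: [0.5041, -0.2928, 0.1996]
tcp_rot: [-0.001, 0.998, 0.062, 0.0]
force: [-0.8, 0.4, 0.2]
gripper_width: 0.0853
finger_force: 0.0
0.8 [ 0.477  -0.2949] [0.11   0.0282] 6.4628190994262695 [[0.42080000042915344, -0.2870999872684479], [0.42399999499320984, -0.3151000142097473], [0.53329998254776, -0.302700012922287], [0.5300999879837036, -0.27469998598098755]]
[ 0.50239154 -0.29558967  0.20018705] [ 8.59385665e-05  9.98180582e-01  6.02945130e-02 -2.99400991e-04] 2.4 [ 0.32889242 -0.25288147  0.84480868]
```

View pics/w2.png

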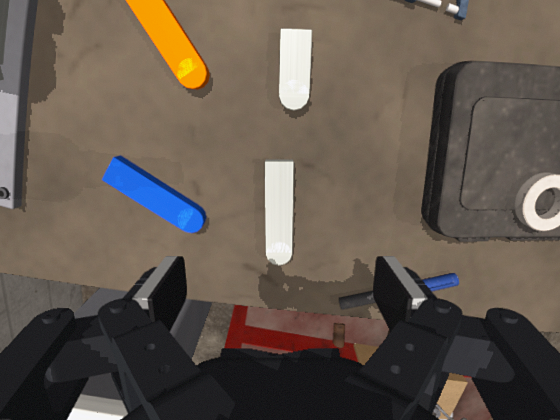

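The wrist picture shows the long key at (279,212), square end up and round end at (279,255), lined up with the tool. The blue bar at (155,195) is clear of the fingers.

```bash
python3 -m crank '[{"tx":5,"ty":2,"tz":-40,"spin":-0.4,"gripper":80},{"tx":4,"ty":2,"tz":-45,"spin":0,"gripper":80},{"tx":4,"ty":1.5,"tz":-45,"spin":0,"gripper":80},{"tx":0,"ty":0,"tz":-30,"spin":0,"gripper":80},{"tx":0,"ty":0,"tz":-16,"spin":0,"gripper":80},{"tx":0,"ty":0,"tz":0,"spin":0,"gripper":80},{"tx":0,"ty":0,"tz":0,"spin":0,"gripper":255},{"tx":0,"ty":0,"tz":0,"spin":0,"gripper":255},{"tx":0,"ty":0,"tz":0,"spin":0,"gripper":255},{"tx":0,"ty":0,"tz":0,"spin":0,"gripper":255},{"tx":0,"ty":0,"tz":0,"spin":0,"gripper":255},{"tx":0,"ty":0,"tz":0,"spin":0,"gripper":255}]'
```

```text
clock: 3.6
tcp_pos: [0.5164, -0.292, 0.0265]
tcp_rot: [0.001, 0.998, 0.056, 0.001]
force: [-0.9, 1.0, 6.4]
gripper_width: 0.0259
finger_force: 60.2
```

```bash
python3 -m crank '[{"tx":0,"ty":0,"tz":20,"spin":0,"gripper":255},{"tx":0,"ty":0,"tz":35,"spin":0,"gripper":255},{"tx":0,"ty":0,"tz":35,"spin":2,"gripper":255},{"tx":-2,"ty":16,"tz":20,"spin":5,"gripper":255},{"tx":-2,"ty":18,"tz":16,"spin":8,"gripper":255},{"tx":-2,"ty":18,"tz":0,"spin":8,"gripper":255},{"tx":-2,"ty":18,"tz":0,"spin":8,"gripper":255},{"tx":-2,"ty":18,"tz":0,"spin":8,"gripper":255},{"tx":-2,"ty":18,"tz":0,"spin":8,"gripper":255},{"tx":-2,"ty":18,"tz":0,"spin":8,"gripper":255},{"tx":-2,"ty":18,"tz":0,"spin":8,"gripper":255},{"tx":-2,"ty":18,"tz":0,"spin":8,"gripper":255}]'
python3 -m crank '[{"tx":-2,"ty":18,"tz":0,"spin":8,"gripper":255},{"tx":-2,"ty":18,"tz":0,"spin":8,"gripper":255},{"tx":-2,"ty":18,"tz":0,"spin":8,"gripper":255},{"tx":-2,"ty":18,"tz":0,"spin":8,"gripper":255},{"tx":-2,"ty":18,"tz":0,"spin":8,"gripper":255},{"tx":-2,"ty":18,"tz":0,"spin":8,"gripper":255},{"tx":-2,"ty":18,"tz":0,"spin":8,"gripper":255},{"tx":-2,"ty":18,"tz":0,"spin":8,"gripper":255},{"tx":-2,"ty":20,"tz":0,"spin":8,"gripper":255},{"tx":0,"ty":0,"tz":0,"spin":8,"gripper":255},{"tx":0,"ty":0,"tz":0,"spin":6.9,"gripper":255},{"tx":0,"ty":0,"tz":0,"spin":0,"gripper":255}]'
python3 - <<'E'
from key import *
s=r.read_state();p=s["tcp_pos"]
f=r.grab_frame("wrist");save(f,"w3.png")
print(p,s["tcp_rot"],s["clock"],s["finger_force"],s["force"])
print([np.round(d["bbox"]) for d in r.spot_in("long_key","wrist")])
E
```

```text
clock: 4.8
tcp_pos: [0.4965, -0.1296, 0.1501]
tcp_rot: [-0.0, 0.779, 0.628, 0.0]
force: [0.4, -0.2, -2.6]
gripper_width: 0.0259
finger_force: 59.7
clock: 6.0
tcp_pos: [0.4784, 0.0336, 0.1501]
tcp_rot: [-0.0, 0.136, 0.991, -0.0]
force: [0.6, -0.3, -2.0]
gripper_width: 0.026
finger_force: 59.7
[0.47843288 0.03362114 0.15010996] [-3.39312105e-04  1.36392087e-01  9.90654875e-01 -5.09939303e-05] 6.0 59.69001531600952 [ 0.64662718 -0.28978172 -2.01344818]
[array([ 71., 260., 124.,  54.]), array([279., 293.,  60., 123.]), array([154., 391.,  22.,  23.])]
```

View pics/w3.png

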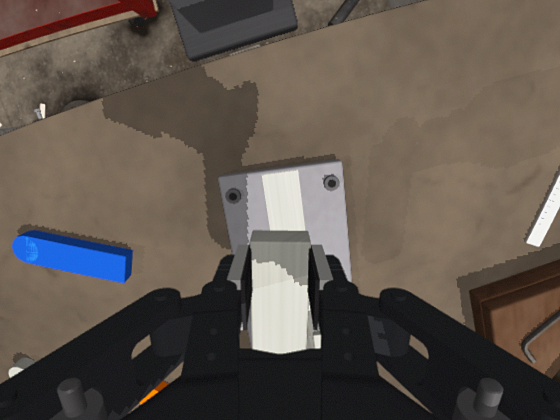

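The key is held at (280,295), aligned with the tool. The apron's front corners are at (221,177) and (341,162), and the bright track runs from (283,170) to about (290,230), slightly turned from the key. I measure the track edges.

Run:
```python
from key import *
f=r.grab_frame("wrist")
g=cv2.cvtColor(f["frame"],cv2.COLOR_RGB2LAB).astype(float)
L=[];Rr=[]
b=f["frame"].astype(float)
w=b[:,:,0]-b[:,:,2]   # track is warm white, bed is bluish
for row in range(176,226,4):
    gr=np.diff(cv2.GaussianBlur(w,(3,3),0)[row,250:322]); a=250+gr.argmax(); c=250+gr.argmin()
    L.append(at_z(f,(a+.5,row),.014)[:2]);Rr.append(at_z(f,(c+.5,row),.014)[:2])
    print(row,a,c,end="; ")
print()
for E in (L,Rr):
    v=cv2.fitLine(np.array(E,np.float32),cv2.DIST_HUBER,0,.01,.01).ravel();v[:2]*=np.sign(v[0]);print(v.round(4),np.degrees(np.arctan2(v[1],v[0])), "y at x=.45:",v[3]+(0.45-v[2])*v[1]/v[0])
A,B=(at_z(f,p,.014)[:2] for p in ((221,177),(341,162)));print("corners",A,B,np.degrees(np.arctan2(-(B-A)[0],(B-A)[1])),np.hypot(*(A-B)))
# key square-end top edges (z TCP+~? ), tool axes
for z in (.142,):
    print("key end",at_z(f,(252,232),z),at_z(f,(310,232),z))
```

```text
176 261 298; 180 262 299; 184 262 300; 188 263 300; 192 263 300; 196 264 301; 200 265 302; 204 265 302; 208 266 302; 212 267 303; 216 267 303; 220 268 304; 224 268 304; 
[ 0.99   -0.1409  0.4767  0.0218] -8.101093 y at x=.45: 0.025587153
[ 0.9903 -0.139   0.4799  0.0523] -7.988053 y at x=.45: 0.056470968
corners [ 0.4469682  -0.00763277] [0.46192253 0.09060455] -8.655486011980953 0.09936902943558641
key end [0.45702834 0.0271159  0.142     ] [0.4639972  0.05163488 0.142     ]
```

```bash
python3 -m crank '[{"tx":1,"ty":2,"tz":-15,"spin":7.8,"gripper":255},{"tx":0,"ty":0,"tz":-30,"spin":0,"gripper":255},{"tx":0,"ty":0,"tz":-30,"spin":0,"gripper":255},{"tx":0,"ty":0,"tz":-20,"spin":0,"gripper":255},{"tx":0,"ty":0,"tz":-11,"spin":0,"gripper":255},{"tx":0,"ty":0,"tz":0,"spin":0,"gripper":255},{"tx":0,"ty":0,"tz":0,"spin":0,"gripper":255}]'
python3 - <<'E'
from key import *
f=r.grab_frame("wrist");t=r.grab_frame("side")
a=cv2.resize(f["frame"],(800,600),interpolation=cv2.INTER_CUBIC)[100:540]
cv2.imwrite("pics/w4.png",a[:,:,::-1])
E
```

```text
clock: 6.85
tcp_pos: [0.4808, 0.0352, 0.0449]
tcp_rot: [0.001, 0.069, 0.998, 0.0]
force: [-0.1, -0.0, -3.2]
gripper_width: 0.0262
finger_force: 59.8
```

View pics/w4.png

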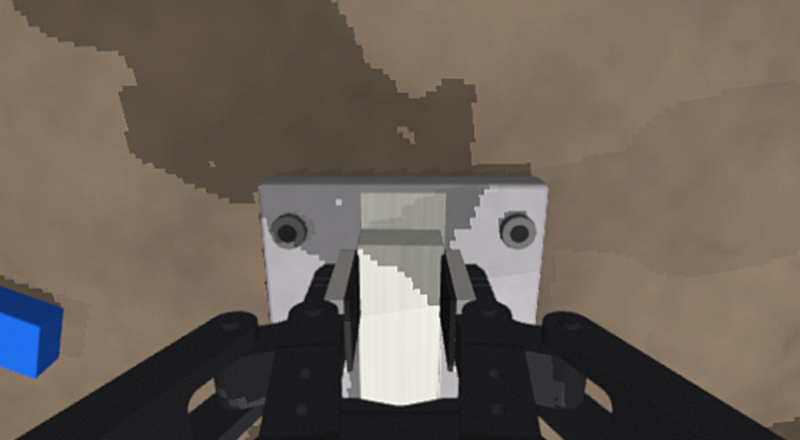

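Close up, the key's end is centred at column 400.5 and the track at 403.5–404.5, with no visible turn between them. That is about 1.2 mm toward +y, so I correct it, lower the key and start in.

```bash
python3 -m crank '[{"tx":0.2,"ty":1.2,"tz":-3,"spin":0,"gripper":255},{"tx":0,"ty":0,"tz":-2,"spin":0,"gripper":255},{"tx":0,"ty":0,"tz":-1.5,"spin":0,"gripper":255},{"tx":0,"ty":0,"tz":0,"spin":0,"gripper":255}]'
python3 -m crank '[{"tx":5.9,"ty":-0.83,"tz":0,"spin":0,"gripper":255},{"tx":5.9,"ty":-0.83,"tz":0,"spin":0,"gripper":255},{"tx":5.9,"ty":-0.83,"tz":0,"spin":0,"gripper":255},{"tx":5.9,"ty":-0.83,"tz":0,"spin":0,"gripper":255},{"tx":0,"ty":0,"tz":0,"spin":0,"gripper":255}]'
```

```text
clock: 7.35
tcp_pos: [0.4814, 0.0366, 0.0404]
tcp_rot: [0.001, 0.069, 0.998, 0.0]
force: [-6.3, 0.4, 15.8]
gripper_width: 0.026
finger_force: 61.9
clock: 7.85
tcp_pos: [0.4921, 0.0349, 0.0391]
tcp_rot: [-0.012, 0.068, 0.998, 0.001]
force: [-29.9, 3.1, 42.3]
gripper_width: 0.0263
finger_force: 68.2
```

```bash
python3 -m crank '[{"tx":-6,"ty":0.83,"tz":2,"spin":0,"gripper":255},{"tx":-2,"ty":0.3,"tz":1,"spin":0,"gripper":255},{"tx":0,"ty":0,"tz":0,"spin":0,"gripper":255}]'
python3 - <<'E'
from key import *
f=r.grab_frame("side");s=r.read_state();print(s["tcp_pos"],s["force"],s["tcp_rot"])
w=r.grab_frame("wrist")
p=[int(v) for v in proj(f,s["tcp_pos"])];print(p)
a=f["frame"][p[1]-50:p[1]+40,p[0]-40:p[0]+80];a=cv2.resize(a,None,fx=5,fy=5,interpolation=cv2.INTER_CUBIC)
b=cv2.resize(w["frame"][150:420,140:420],None,fx=450/270*.9,fy=450/270,interpolation=cv2.INTER_CUBIC)[:450,:]
a=cv2.resize(a,(430,450));b=cv2.resize(w["frame"][150:420,160:400],(370,416));b=cv2.copyMakeBorder(b,0,34,0,0,0)
cv2.imwrite("pics/s5.png",np.hstack([a,b])[:,:,::-1])
E
```

```text
clock: 8.15
tcp_pos: [0.4964, 0.0343, 0.0411]
tcp_rot: [0.001, 0.069, 0.998, 0.0]
force: [0.4, 0.8, -2.9]
gripper_width: 0.0259
finger_force: 63.2
[0.49665255 0.03425045 0.0409575 ] [-0.35621274  0.52530279 -2.64134941] [ 6.97319175e-04  6.89720214e-02  9.97618351e-01 -2.09079637e-05]
[254, 228]
```

View pics/s5.png

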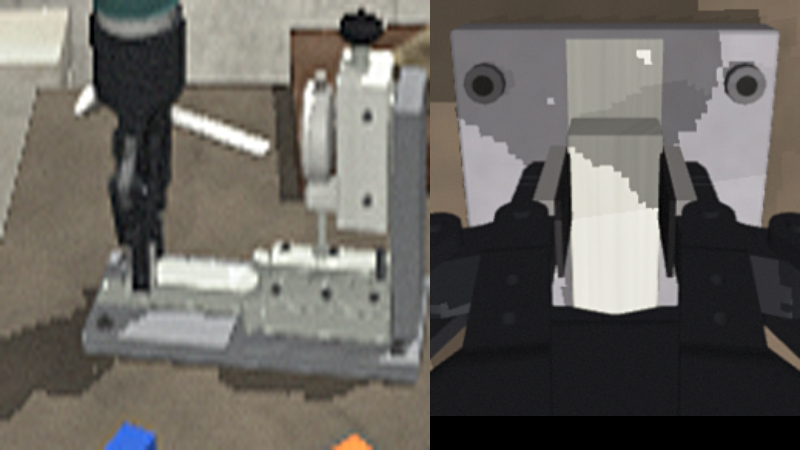

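The gauge foot is well up, the key's nose is in the lead-in, and it is centred on the track (crop 614 against 615). I set the key down flat, regrip slightly higher and feed it in gently.

```bash
python3 -m crank '[{"tx":0,"ty":0,"tz":-0.8,"spin":0,"gripper":255},{"tx":0,"ty":0,"tz":0,"spin":0,"gripper":130},{"tx":0,"ty":0,"tz":0,"spin":0,"gripper":130},{"tx":0,"ty":0,"tz":0,"spin":0,"gripper":130},{"tx":0,"ty":0,"tz":1.5,"spin":0,"gripper":130},{"tx":0,"ty":0,"tz":0,"spin":0,"gripper":255},{"tx":0,"ty":0,"tz":0,"spin":0,"gripper":255},{"tx":0,"ty":0,"tz":0,"spin":0,"gripper":255},{"tx":0,"ty":0,"tz":0,"spin":0,"gripper":255}]'
python3 -m crank '[{"tx":4,"ty":-0.56,"tz":0,"spin":0,"gripper":255},{"tx":4,"ty":-0.56,"tz":0,"spin":0,"gripper":255},{"tx":0,"ty":0,"tz":0,"spin":0,"gripper":255}]'
```

```text
clock: 9.15
tcp_pos: [0.4964, 0.0343, 0.0422]
tcp_rot: [0.001, 0.069, 0.998, -0.0]
force: [-1.4, -0.1, 4.9]
gripper_width: 0.0256
finger_force: 59.4
clock: 9.45
tcp_pos: [0.4967, 0.0342, 0.042]
tcp_rot: [-0.007, 0.069, 0.998, 0.001]
force: [-18.4, 2.4, 26.7]
gripper_width: 0.0258
finger_force: 61.9
```

Pushing while gripped pitches the nose into the bed and locks it: the drag ratio stays near 0.65. I release the key and push it from behind with shut fingers instead.

```bash
python3 -m crank '[{"tx":-8,"ty":1.12,"tz":0,"spin":0,"gripper":255},{"tx":0,"ty":0,"tz":-0.5,"spin":0,"gripper":110},{"tx":0,"ty":0,"tz":0,"spin":0,"gripper":110},{"tx":0,"ty":0,"tz":0,"spin":0,"gripper":110},{"tx":0,"ty":0,"tz":15,"spin":0,"gripper":110},{"tx":0,"ty":0,"tz":25,"spin":0,"gripper":110},{"tx":-17,"ty":2.4,"tz":0,"spin":0,"gripper":255},{"tx":-19,"ty":2.6,"tz":0,"spin":0,"gripper":255},{"tx":0,"ty":0,"tz":0,"spin":0,"gripper":255},{"tx":0,"ty":0,"tz":0,"spin":0,"gripper":255}]'
python3 - <<'E'
from key import *
f=key("wrist",.030,(.515,.03)); save(f,"w6.png");s=r.read_state();print(s["tcp_pos"],s["tcp_rot"],s["force"],s["gripper_width"])
key("top",.030,(.515,.03))
E
```

```text
clock: 10.45
tcp_pos: [0.4604, 0.0392, 0.0809]
tcp_rot: [0.0, 0.069, 0.998, -0.0]
force: [0.6, 0.2, 0.1]
gripper_width: 0.0002
finger_force: 0.0
0.58 [0.5338 0.0296] [0.008  0.0184] 82.03839111328125 [[0.5241000056266785, 0.026900000870227814], [0.5424000024795532, 0.024299999698996544], [0.5435000061988831, 0.03220000118017197], [0.5252000093460083, 0.03480000048875809]]
[0.46128128 0.03910566 0.08111198] [ 7.13999995e-04  6.90450319e-02  9.97613288e-01 -2.94167664e-05] [-0.13046631 -0.1945501   0.27902311] -6.15507543925166e-05
```

View pics/w6.png

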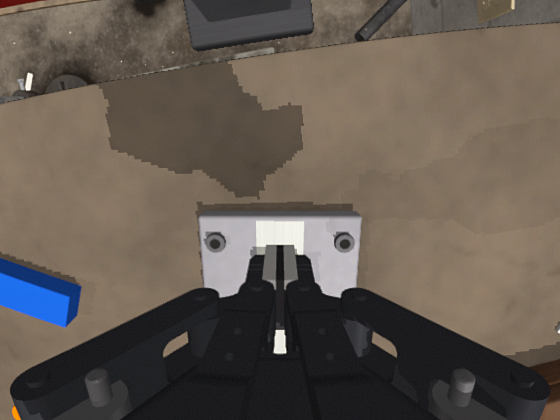

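Shut fingers are centred on the track at column 280, behind the key. I lower them and push.

```bash
python3 -m crank '[{"tx":0,"ty":0,"tz":-25,"spin":0,"gripper":255},{"tx":0,"ty":0,"tz":-14.5,"spin":0,"gripper":255},{"tx":0,"ty":0,"tz":0,"spin":0,"gripper":255}]'
python3 -m crank '[{"tx":3.96,"ty":-0.56,"tz":0,"spin":0,"gripper":255},{"tx":3.96,"ty":-0.56,"tz":0,"spin":0,"gripper":255},{"tx":3.96,"ty":-0.56,"tz":0,"spin":0,"gripper":255},{"tx":3.96,"ty":-0.56,"tz":0,"spin":0,"gripper":255},{"tx":0,"ty":0,"tz":0,"spin":0,"gripper":255}]'
```

```text
clock: 10.95
tcp_pos: [0.4585, 0.0393, 0.0397]
tcp_rot: [-0.002, 0.069, 0.998, -0.0]
force: [-0.4, 1.0, 0.3]
gripper_width: 0.0
finger_force: 0.0
clock: 11.45
tcp_pos: [0.4762, 0.037, 0.0419]
tcp_rot: [0.0, 0.069, 0.998, -0.0]
force: [-1.5, -0.7, -0.8]
gripper_width: -0.0001
finger_force: 1.0
```

```bash
python3 -m crank '[{"tx":4.95,"ty":-0.7,"tz":0,"spin":0,"gripper":255},{"tx":4.95,"ty":-0.7,"tz":0,"spin":0,"gripper":255},{"tx":4.95,"ty":-0.7,"tz":0,"spin":0,"gripper":255},{"tx":4.95,"ty":-0.7,"tz":0,"spin":0,"gripper":255}]'
python3 -m crank '[{"tx":4.95,"ty":-0.7,"tz":0,"spin":0,"gripper":255},{"tx":4.95,"ty":-0.7,"tz":0,"spin":0,"gripper":255},{"tx":4.95,"ty":-0.7,"tz":0,"spin":0,"gripper":255},{"tx":4.95,"ty":-0.7,"tz":0,"spin":0,"gripper":255}]'
```

```text
clock: 11.85
tcp_pos: [0.4959, 0.0342, 0.0416]
tcp_rot: [0.0, 0.069, 0.998, -0.0]
force: [-1.6, 1.3, 0.3]
gripper_width: -0.0003
finger_force: 1.1
clock: 12.25
tcp_pos: [0.5149, 0.0315, 0.0415]
tcp_rot: [-0.001, 0.069, 0.998, 0.0]
force: [-6.2, 1.0, 5.2]
gripper_width: 0.0003
finger_force: 2.7
```

```bash
python3 -m crank '[{"tx":4.95,"ty":-0.7,"tz":0,"spin":0,"gripper":255},{"tx":4.95,"ty":-0.7,"tz":0,"spin":0,"gripper":255},{"tx":0,"ty":0,"tz":0,"spin":0,"gripper":255}]'
python3 - <<'E'
from key import *
s=r.read_state();f=r.grab_frame("side");print(s["tcp_pos"],s["force"])
a=cv2.resize(f["frame"][170:260,225:345],(800,600),interpolation=cv2.INTER_CUBIC);cv2.imwrite("pics/s7.png",a[:,:,::-1])
E
```

```text
clock: 12.55
tcp_pos: [0.5269, 0.0298, 0.0417]
tcp_rot: [0.001, 0.069, 0.998, -0.0]
force: [-0.8, 0.4, -0.5]
gripper_width: 0.0001
finger_force: 0.3
[0.52689806 0.02984442 0.0416859 ] [-0.80207383  0.41947628 -0.52806011]
```

View pics/s7.png

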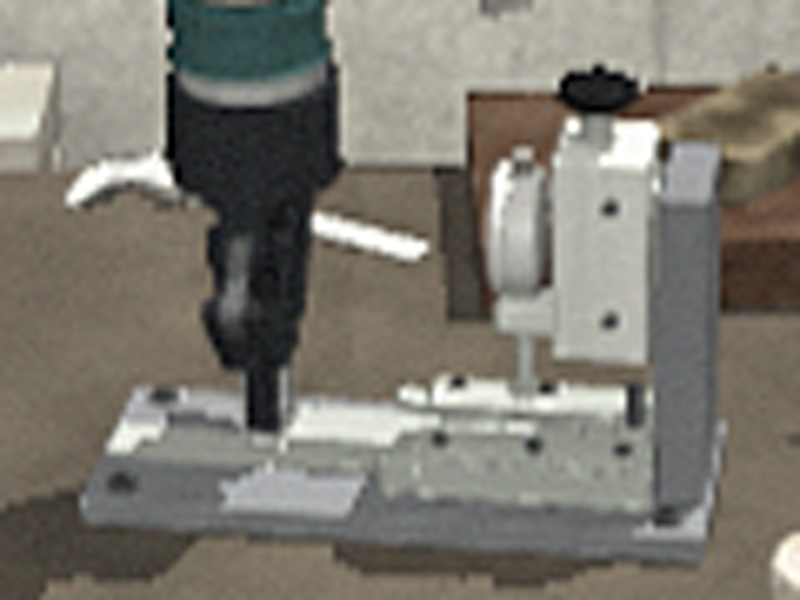

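The key lies between the fingers (crop 270,430) and the slideway mouth (crop 400,420), and has entered it. The slide is up. I keep pushing.

```bash
python3 -m crank '[{"tx":4.95,"ty":-0.7,"tz":0,"spin":0,"gripper":255},{"tx":4.95,"ty":-0.7,"tz":0,"spin":0,"gripper":255},{"tx":4.95,"ty":-0.7,"tz":0,"spin":0,"gripper":255},{"tx":4.95,"ty":-0.7,"tz":0,"spin":0,"gripper":255},{"tx":4.95,"ty":-0.7,"tz":0,"spin":0,"gripper":255},{"tx":0,"ty":0,"tz":0,"spin":0,"gripper":255}]'
python3 -m crank '[{"tx":2,"ty":-0.28,"tz":0,"spin":0,"gripper":255},{"tx":2,"ty":-0.28,"tz":0,"spin":0,"gripper":255},{"tx":0,"ty":0,"tz":0,"spin":0,"gripper":255}]'
```

```text
clock: 13.2
tcp_pos: [0.5519, 0.0263, 0.0417]
tcp_rot: [0.001, 0.069, 0.998, -0.0]
force: [0.1, 0.2, -0.1]
gripper_width: 0.0001
finger_force: 0.0
clock: 13.5
tcp_pos: [0.5534, 0.0261, 0.0414]
tcp_rot: [-0.001, 0.069, 0.998, 0.0]
force: [-4.8, 0.6, 2.8]
gripper_width: 0.0001
finger_force: 2.1
```

```bash
python3 -m crank '[{"tx":2,"ty":-0.28,"tz":0,"spin":0,"gripper":255},{"tx":1,"ty":-0.14,"tz":0,"spin":0,"gripper":255},{"tx":0,"ty":0,"tz":0,"spin":0,"gripper":255}]'
```

```text
clock: 13.8
tcp_pos: [0.5574, 0.0255, 0.0414]
tcp_rot: [0.0, 0.069, 0.998, -0.0]
force: [-2.4, 0.6, -0.3]
gripper_width: 0.0001
finger_force: 1.1
```

```bash
python3 -m crank '[{"tx":1.5,"ty":-0.2,"tz":0,"spin":0,"gripper":255},{"tx":1.5,"ty":-0.2,"tz":0,"spin":0,"gripper":255},{"tx":0,"ty":0,"tz":0,"spin":0,"gripper":255}]'
python3 -m crank '[{"tx":1.5,"ty":-0.2,"tz":0,"spin":0,"gripper":255},{"tx":1.5,"ty":-0.2,"tz":0,"spin":0,"gripper":255},{"tx":0,"ty":0,"tz":0,"spin":0,"gripper":255}]'
```

```text
clock: 14.1
tcp_pos: [0.5605, 0.0251, 0.0414]
tcp_rot: [0.0, 0.069, 0.998, -0.0]
force: [-1.9, 0.7, 0.4]
gripper_width: 0.0002
finger_force: 1.2
clock: 14.4
tcp_pos: [0.5607, 0.0251, 0.0413]
tcp_rot: [-0.002, 0.069, 0.998, 0.0]
force: [-7.8, 1.8, 6.1]
gripper_width: 0.0002
finger_force: 4.1
```

```bash
python3 -m crank '[{"tx":3,"ty":-0.42,"tz":0,"spin":0,"gripper":255},{"tx":3,"ty":-0.42,"tz":0,"spin":0,"gripper":255},{"tx":0,"ty":0,"tz":0,"spin":0,"gripper":255},{"tx":0,"ty":0,"tz":0,"spin":0,"gripper":255}]'
```

```text
clock: 14.8
tcp_pos: [0.561, 0.0251, 0.0404]
tcp_rot: [-0.008, 0.069, 0.998, 0.0]
force: [-17.9, 4.2, 14.2]
gripper_width: -0.0002
finger_force: 9.0
```

```bash
python3 -m crank '[{"tx":-11,"ty":1.55,"tz":0,"spin":0,"gripper":255},{"tx":-11,"ty":1.55,"tz":0,"spin":0,"gripper":255},{"tx":0,"ty":0,"tz":30,"spin":0,"gripper":255},{"tx":0,"ty":0,"tz":40,"spin":0,"gripper":255},{"tx":0,"ty":0,"tz":40,"spin":0,"gripper":255},{"tx":0,"ty":0,"tz":40,"spin":0,"gripper":255},{"tx":0,"ty":0,"tz":40,"spin":0,"gripper":255},{"tx":0,"ty":0,"tz":40,"spin":0,"gripper":255},{"tx":0,"ty":0,"tz":0,"spin":0,"gripper":255}]'
python3 - <<'E'
from key import *
f=r.grab_frame("side");s=r.read_state();print(s["tcp_pos"],s["force"])
O=np.array([.5768,.0229]);u=np.array([.9903,-.139]);v=np.array([.139,.9903])
img=f["frame"].copy()
a=cv2.resize(img[170:260,225:345],(800,600),interpolation=cv2.INTER_CUBIC)
for x,z,c in ((-5,.030,(255,0,0)),(3,.014,(0,255,0)),(98,.178,(0,0,255)),(98,.206,(255,0,255))):
    p=np.r_[O+u*x/1000,z]; y=-.014 if z<.1 else 0
    p[:2]+=v*y; q=proj(f,p); q=((q-[225,170]+.5)*[800/120,600/90]).astype(int);print(x,q);cv2.circle(a,tuple(int(i) for i in q),4,c,1)
cv2.imwrite("pics/s8.png",a[:,:,::-1])
t=r.grab_frame("top");d=r.spot_in("knob_top","top")
for z in (.18,.206):print(z,[(at_z(t,e["bbox"][:2],z).round(4),e["bbox"],e["conf"]) for e in d[:2]])
E
```

```text
clock: 15.7
tcp_pos: [0.5521, 0.0266, 0.2793]
tcp_rot: [0.008, 0.069, 0.998, -0.0]
force: [1.2, -0.1, -0.0]
gripper_width: -0.0001
finger_force: 0.0
[0.55047193 0.02673372 0.27603478] [-0.20390681  0.25414725 -0.31966633]
-5 [361 437]
3 [380 470]
98 [598 128]
98 [598  67]
0.18 [(array([ 0.6505, -0.0062,  0.18  ]), [259.5, 187.1, 7.8, 29.1], 0.44)]
0.206 [(array([ 0.6436, -0.0069,  0.206 ]), [259.5, 187.1, 7.8, 29.1], 0.44)]
```

View pics/s8.png

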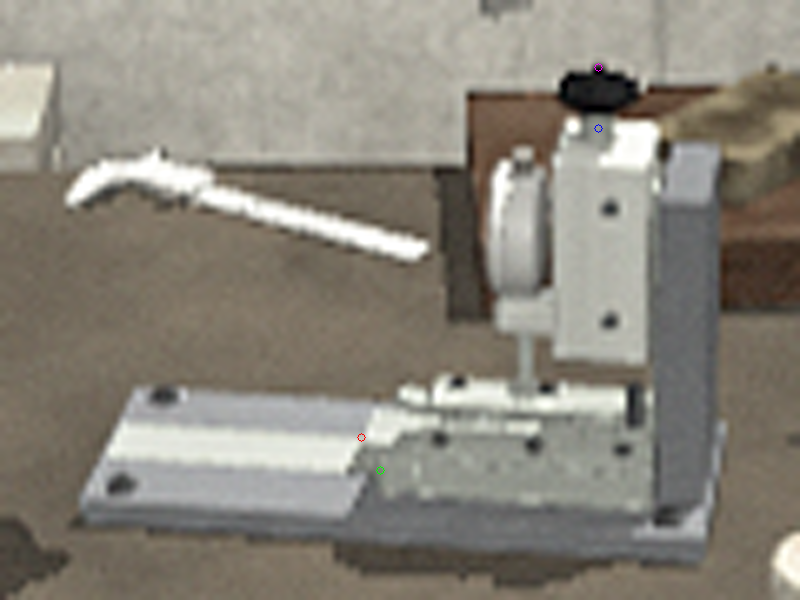

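The key's square end sits at the predicted home mark (crop 361,437), just outside the lead-in. The knob is at crop (598,75), directly below where I expect it in x, with the slide up about 25 mm. Now I go over the knob and press.

```bash
python3 -m crank '[{"tx":25,"ty":-3.5,"tz":0,"spin":0,"gripper":255},{"tx":35,"ty":-5,"tz":0,"spin":0,"gripper":255},{"tx":35,"ty":-5,"tz":0,"spin":0,"gripper":255},{"tx":20,"ty":-2.9,"tz":0,"spin":0,"gripper":255},{"tx":9.5,"ty":-1,"tz":0,"spin":0,"gripper":255},{"tx":0,"ty":0,"tz":-15,"spin":0,"gripper":255},{"tx":0,"ty":0,"tz":-15,"spin":0,"gripper":255},{"tx":0,"ty":0,"tz":-10,"spin":0,"gripper":255},{"tx":0,"ty":0,"tz":0,"spin":0,"gripper":255},{"tx":0,"ty":0,"tz":0,"spin":0,"gripper":255}]'
```

```text
clock: 16.85
tcp_pos: [0.6705, 0.0098, 0.231]
tcp_rot: [-0.001, 0.069, 0.998, 0.0]
force: [1.4, -0.2, -0.0]
gripper_width: -0.0003
finger_force: 0.0
```

```bash
python3 -m crank '[{"tx":0,"ty":0,"tz":-2,"spin":0,"gripper":255},{"tx":0,"ty":0,"tz":-2,"spin":0,"gripper":255},{"tx":0,"ty":0,"tz":-2,"spin":0,"gripper":255},{"tx":0,"ty":0,"tz":-2,"spin":0,"gripper":255},{"tx":0,"ty":0,"tz":-2,"spin":0,"gripper":255},{"tx":0,"ty":0,"tz":-2,"spin":0,"gripper":255}]'
```

```text
clock: 17.45
tcp_pos: [0.6716, 0.0096, 0.2199]
tcp_rot: [0.0, 0.069, 0.998, -0.0]
force: [-1.4, 0.4, 2.9]
gripper_width: 0.0003
finger_force: 1.5
```

Contact at 2.9 N with TCP z about 0.22, as expected. I continue slowly to the stop.

```bash
python3 -m crank '[{"tx":0,"ty":0,"tz":-2,"spin":0,"gripper":255},{"tx":0,"ty":0,"tz":-2,"spin":0,"gripper":255},{"tx":0,"ty":0,"tz":-2,"spin":0,"gripper":255},{"tx":0,"ty":0,"tz":-2,"spin":0,"gripper":255},{"tx":0,"ty":0,"tz":-2,"spin":0,"gripper":255},{"tx":0,"ty":0,"tz":-2,"spin":0,"gripper":255},{"tx":0,"ty":0,"tz":-2,"spin":0,"gripper":255}]'
python3 -m crank '[{"tx":0,"ty":0,"tz":-2,"spin":0,"gripper":255},{"tx":0,"ty":0,"tz":-2,"spin":0,"gripper":255},{"tx":0,"ty":0,"tz":0,"spin":0,"gripper":255}]'
```

```text
clock: 18.15
tcp_pos: [0.6716, 0.0097, 0.2054]
tcp_rot: [0.0, 0.069, 0.998, 0.0]
force: [-0.1, -0.7, 3.1]
gripper_width: 0.0003
finger_force: 1.5
clock: 18.45
tcp_pos: [0.6716, 0.0096, 0.201]
tcp_rot: [0.0, 0.069, 0.998, -0.0]
force: [0.0, 0.3, 0.1]
gripper_width: -0.0001
finger_force: 0.4
```

```bash
python3 -m crank '[{"tx":0,"ty":0,"tz":-1.5,"spin":0,"gripper":255},{"tx":0,"ty":0,"tz":-1.5,"spin":0,"gripper":255},{"tx":0,"ty":0,"tz":0,"spin":0,"gripper":255}]'
```

```text
clock: 18.75
tcp_pos: [0.6716, 0.0097, 0.1985]
tcp_rot: [0.0, 0.069, 0.998, -0.0]
force: [-0.1, 0.3, 3.9]
gripper_width: 0.0001
finger_force: 1.6
```

```bash
python3 -m crank '[{"tx":0,"ty":0,"tz":-1,"spin":0,"gripper":255},{"tx":0,"ty":0,"tz":-1,"spin":0,"gripper":255},{"tx":0,"ty":0,"tz":0,"spin":0,"gripper":255}]'
python3 -m crank '[{"tx":0,"ty":0,"tz":-1,"spin":0,"gripper":255},{"tx":0,"ty":0,"tz":0,"spin":0,"gripper":255},{"tx":0,"ty":0,"tz":0,"spin":0,"gripper":255}]'
```

```text
clock: 19.05
tcp_pos: [0.6716, 0.0096, 0.1971]
tcp_rot: [0.0, 0.069, 0.998, -0.0]
force: [-0.1, 0.6, 4.9]
gripper_width: -0.0001
finger_force: 2.9
clock: 19.35
tcp_pos: [0.6716, 0.0096, 0.1971]
tcp_rot: [0.001, 0.069, 0.998, -0.0]
force: [-3.4, 0.7, 9.1]
gripper_width: 0.0002
finger_force: 4.6
```

```bash
python3 -m crank '[{"tx":0,"ty":0,"tz":-2,"spin":0,"gripper":255},{"tx":0,"ty":0,"tz":0,"spin":0,"gripper":255},{"tx":0,"ty":0,"tz":0,"spin":0,"gripper":255}]'
python3 -m crank '[{"tx":0,"ty":0,"tz":4,"spin":0,"gripper":255},{"tx":0,"ty":0,"tz":10,"spin":0,"gripper":255},{"tx":0,"ty":0,"tz":30,"spin":0,"gripper":255},{"tx":0,"ty":0,"tz":40,"spin":0,"gripper":255},{"tx":-30,"ty":0,"tz":0,"spin":0,"gripper":255},{"tx":-40,"ty":0,"tz":0,"spin":0,"gripper":255},{"tx":-40,"ty":0,"tz":0,"spin":0,"gripper":255},{"tx":-20,"ty":0,"tz":0,"spin":0,"gripper":255},{"tx":0,"ty":0,"tz":0,"spin":0,"gripper":255}]'
python3 - <<'E'
from key import *
f=r.grab_frame("side")
a=cv2.resize(f["frame"][170:260,225:345],(800,600),interpolation=cv2.INTER_CUBIC);cv2.imwrite("pics/s9.png",a[:,:,::-1])
E
```

```text
clock: 19.65
tcp_pos: [0.6716, 0.0096, 0.197]
tcp_rot: [0.001, 0.069, 0.998, -0.0]
force: [-5.5, 0.2, 16.3]
gripper_width: -0.0001
finger_force: 8.1
clock: 20.55
tcp_pos: [0.5386, 0.0099, 0.2772]
tcp_rot: [-0.001, 0.069, 0.998, 0.0]
force: [0.7, 0.5, -0.5]
gripper_width: -0.0001
finger_force: 0.0
```

View pics/s9.png

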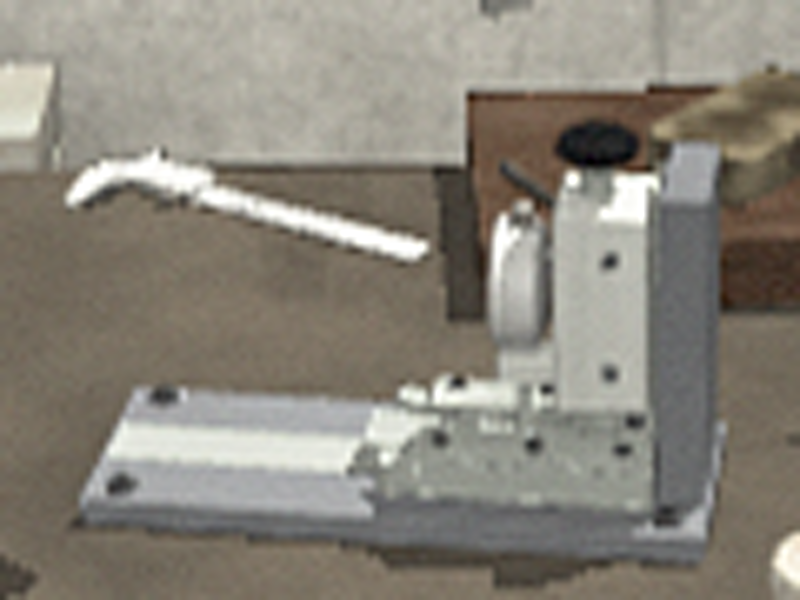

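The slide is down: the knob is now at crop (598,143). The key's end is still at the mouth (crop 360,440), and the robot is clear. I hand in.

```bash
python3 -c "
from rig import r
print(r.hand_in())"
```

```text
the job is handed in; nothing more can be done
None
```

I pushed the long key home against the end stop and pressed the gauge slide down onto its dead stop; the job was handed in at about 20.6 s with the arm clear, but no verdict came back.

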